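Close the stone tins and stack them by size

ROBOT

A 6-joint arm with a two-finger parallel gripper is mounted at the origin on the work surface. World frame = base frame: x ahead of the robot, y to its left, z up, the work surface at z = 0. Lengths are in mm, angles in rad, forces in N, time in s.
With the tool pointing down it reaches from about 350 to 775 mm from the base axis. Payload 7.3 kg.
Tool frame: the origin (TCP) lies at the very end of the fingers, on their centre line; the grasp point (between the pads) lies 19 mm behind it; z points along the fingers, y is the line along which they close (so a half turn about z gives the same grasp; the last joint's range is limited). The gripper opens to 92 mm and grips with 3 to 60 N. Pads are 19 mm wide; open, the fingers measure 130 mm over their backs; the gripper's body (75 mm by 190 mm) begins 47 mm behind the grasp point.
Start: joints at [1.167, 0.342, 1.524, -0, 1.275, -0.146], TCP at [133.835, 507.674, 226.741] pointing down, gripper open.
Joint ranges: [-2.53, 2.53], [-0.77, 2.02], [0.04, 2.7], [-1, 4.14], [0.28, 2.66], [-3.11, 3.11]. Speed limits (rad/s): [2.57, 2.57, 3.14, 3.14, 3.14, 3.14].

INTERFACE

Orientations are given as [roll, pitch, yaw] about the fixed x, y, z axes, in that order (R = Rz(yaw) Ry(pitch) Rx(roll)).
In Python, from plant import get_obs, vision, workorder gives the robot as it stands.
- The arm moves only by the shell command python3 -m pendant 'ROWS' [OPENING]. ROWS is a JSON object of lists of equal length, an entry for each row: "dp": the shift along the tool's x, y, z in m, a list of three; "rotation": the turn, a rotation vector about the tool's x, y, z in rad, a list of three. A call has 1 to 8 rows; each row is the pose to reach, as a shift and turn from the pose commanded when the call began, along the tool's axes at that moment; what a row does not reach only later rows make up. A row lasts 1/8 s, in which the tool goes at most 62.5 mm and 10.7 degrees, less where a joint would pass 70% of its speed; a pose out of reach is approached as far as the arm can. A call with a gripper value outside its range is refused whole. OPENING is the finger opening in m, from 0 to 0.0918, set as the call begins (- or left out, the last holds). The fingers move at their own pace and stop on an object; the grip force is fixed at half the most. Time passes only in rows, so rows that repeat a pose let the fingers close. It gives the time, the measured TCP pose, the force, the opening and the grip force at its end, in the units of the state.
- get_obs(): the state, without advancing time (a new reading comes with each control period).
- vision.capture(name): name is "scene" or "top" or "wrist"; returns a dict with "pixels" (400x640x3 uint8, red, green, blue), "vfov" (degrees; the focal length in pixels is half the picture's height over the tangent of half this angle, whatever the lens; pixels are square), "cx", "cy" (the principal point, pixels), "dist" ([k1, k2, p1, p2, k3] as OpenCV has them; the pictures are not rectified), "pose" (4x4, takes a point from camera to world coordinates); the wrist camera has in their place "T_tool_cam" (4x4, takes a point from camera to tool coordinates, whose origin is the TCP and whose axes are the flange's). Camera axes: x right, y up, looking along -z (the intrinsics and any distortion apply to the point x, -y, -z); pixel columns grow to the right and rows downward; lengths in mm; the calibration is good to about 2 mm. A picture is of the moment at which its call begins: read the wrist's pose just before it. There is no depth.
- workorder.close_job(): hands the job in; it is judged then, once.
The state is a dict: "time": time; "joint_positions": joint angles; "dq": joint speeds; "tau": joint torques, N m; "tool_pos": TCP position; "tcp_rot": TCP orientation; "contact_force": force on the tool from outside, world axes, zero at the start; "moment": the same for the moment, N m; "grip_width": finger opening in mm; "finger_force": force on a finger pad.
Only numpy, scipy, OpenCV 4.12 (cv2) and the standard library are available. Lean on these libraries where they do the work, as an engineer would, in place of code of your own. Each camera call takes 0.05 s, during which the arm holds its last target. There are 200 camera calls.

TASK

Put the stones away: close each of the three round tins with the window lid that fits it, lid fully home, and stack the closed tins on the largest one, leaving that one standing where it is: largest at the bottom, medium in the middle, smallest on top, each centred on the one below and level. Keep the tins upright so that the stones stay in, set everything down gently without dropping it, and leave the safety glasses, the soldering tile and its charcoal block alone.

Things in the scene. Friction and masses are not known exactly. Their poses are not given: they have to be found in the camera images.
- tin_large: the large open round aluminium tin with a few stones lying on a grey liner, standing upright on the bench. 64 mm outer diameter; straight body 26 mm high, above it an inset open neck 13 mm high, slightly conical (57 mm outside diameter at the shoulder, 53.4 mm at the rim), 39 mm high in all. Origin: centre of its underside; z up its axis.
- tin_medium: the medium open round aluminium tin with a few stones lying on a grey liner, standing upright on the bench. 52 mm outer diameter; straight body 22 mm high, above it an inset open neck 13 mm high, slightly conical (45 mm outside diameter at the shoulder, 41.4 mm at the rim), 35 mm high in all. Origin: centre of its underside; z up its axis.
- tin_small: the small open round aluminium tin with a few stones lying on a grey liner, standing upright on the bench. 40 mm outer diameter; straight body 18 mm high, above it an inset open neck 13 mm high, slightly conical (33 mm outside diameter at the shoulder, 29.4 mm at the rim), 31 mm high in all. Origin: centre of its underside; z up its axis.
- lid_large: the lid of the large tin: aluminium slip lid with a glass window, lying top up on the bench. 64 mm outer diameter, 14 mm high: 12 mm deep skirt (60 mm inside diameter) under a flat 2 mm top. It drops loosely over the tin's neck until the top rests on the rim: its underside is then 27 mm and its top 41 mm above the tin's underside. Origin: centre of its underside; z up its axis.
- lid_medium: the lid of the medium tin: aluminium slip lid with a glass window, lying top up on the bench. 52 mm outer diameter, 14 mm high: 12 mm deep skirt (48 mm inside diameter) under a flat 2 mm top. It drops loosely over the tin's neck until the top rests on the rim: its underside is then 23 mm and its top 37 mm above the tin's underside. Origin: centre of its underside; z up its axis.
- lid_small: the lid of the small tin: aluminium slip lid with a glass window, lying top up on the bench. 40 mm outer diameter, 14 mm high: 12 mm deep skirt (36 mm inside diameter) under a flat 2 mm top. It drops loosely over the tin's neck until the top rests on the rim: its underside is then 19 mm and its top 33 mm above the tin's underside. Origin: centre of its underside; z up its axis.
- glasses: bystander: safety glasses with clear lenses and black temples standing on the bench, about 145 mm wide (y), 150 mm long (x) and 46 mm high. Origin: at bench height midway between the temples; the lenses stand about 42 mm from it towards -x, the temple ends reach 101 mm towards +x.
- tile: bystander: white ceramic soldering tile lying flat, 100 x 150 x 18 mm (x, y, z). Origin: centre of its underside.
- charcoal: bystander: black charcoal soldering block lying on the tile, 60 x 90 x 30 mm (x, y, z). Origin: centre of its underside.
Things that resemble listed ones, but are neither listed nor needed, are in the scene too. What is shaped like the lid_large but green or yellow is not meant.

How it is judged:
By the outcome, as a careful person would: the job done as asked, in the order asked, and still so for the second after the job is handed in, with the robot touching nothing.
It also fails if it takes over 106 s, if anything falls off the work surface, if the arm or the gripper's body presses on something with over 40 N, if the wrist force passes 120 N, or if a joint passes its speed limit or range.

## Working session

There is one attempt and no reset: what is moved stays moved. The work goes in short steps, Python scripts to look and compute and a shell command to move; the robot and the scene stay as the last step left them, time stands still between calls to the robot, and variables do not carry over. Pictures are saved under pics/ and viewed, at most 14 in all, crops included, and the job is handed in when it is done.

```bash
mkdir -p pics; ls; python3 - <<'E'
from plant import get_obs, vision
import cv2,json
print(get_obs())
for n in ("top","scene","wrist"):
    c=vision.capture(n); cv2.imwrite(f"pics/{n}0.png",c["pixels"][:,:,::-1]); c.pop("pixels"); print(n,c)
E
```

```text
pics
{'time': 0.0, 'joint_positions': array([ 1.16700518e+00,  3.42736737e-01,  1.52500131e+00, -2.24288309e-05,
        1.27540111e+00, -1.46000914e-01]), 'dq': array([-4.47701538e-04,  5.81184361e-04,  6.08784701e-05,  5.65930107e-04,
        5.28556743e-04, -4.99069032e-04]), 'tau': array([-1.90967214e-03, -4.31240380e+01, -2.44222802e+01,  7.15921680e-02,
        5.58192597e-02, -1.16471333e-04]), 'tool_pos': array([133.67181685, 507.28195629, 226.04317269]), 'tcp_rot': array([-3.14005948e+00, -2.03771441e-04,  2.88380881e+00]), 'contact_force': array([ 0.1301418 , -0.34957412, -0.9313176 ]), 'moment': array([-0.02665744, -0.0104607 ,  0.00412242]), 'finger_force': 0.0, 'grip_width': 91.5555357230081}
top {'vfov': 43.292309362548906, 'cx': 320.1290520353178, 'cy': 208.3385489409455, 'dist': array([-0.04053046,  0.        ,  0.        ,  0.        ,  0.        ]), 'pose': array([[ 1.32944192e-02,  9.97140584e-01, -7.43902775e-02,
         4.08860439e+02],
       [-9.99896969e-01,  1.28545778e-02, -6.38831155e-03,
         8.21667737e+00],
       [-5.41378910e-03,  7.44675419e-02, 
[... 469 characters left out ...]
e+02],
       [-1.02194659e-02,  6.30592032e-01,  7.76047197e-01,
         1.17891816e+03],
       [ 0.00000000e+00,  0.00000000e+00,  0.00000000e+00,
         1.00000000e+00]])}
wrist {'vfov': 68.37327016581847, 'cx': 323.5904968075149, 'cy': 197.7207579314894, 'dist': array([-0.02542045,  0.        ,  0.        ,  0.        ,  0.        ]), 'T_tool_cam': array([[-4.49831703e-04,  9.62406034e-01,  2.71614476e-01,
         7.24809890e+01],
       [ 9.99999850e-01,  5.18228958e-04, -1.80089960e-04,
         2.68657954e-01],
       [-3.14078151e-04,  2.71614355e-01, -9.62406122e-01,
        -1.56762335e+02],
       [ 0.00000000e+00,  0.00000000e+00,  0.00000000e+00,
         1.00000000e+00]])}
```

View pics/top0.png

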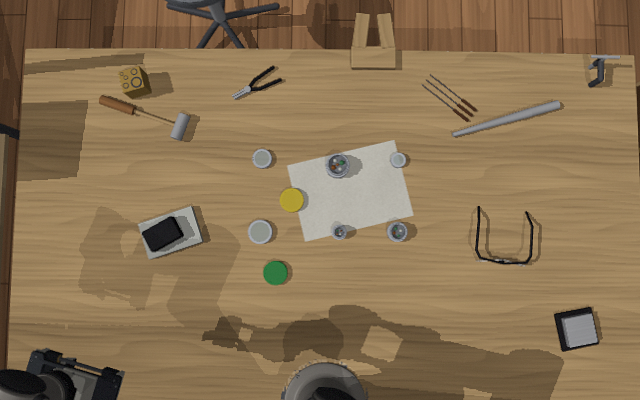

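View pics/scene0.png

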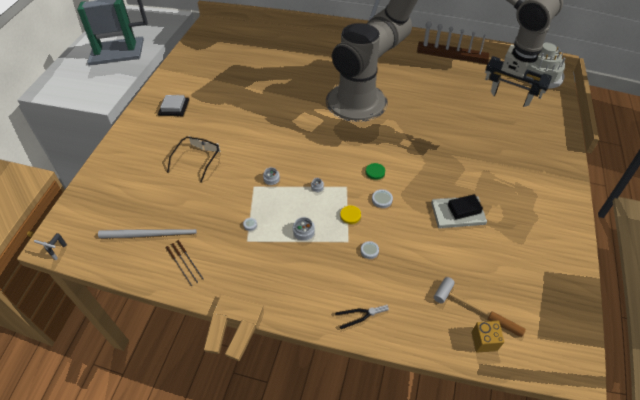

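Top view: large tin (337,165), medium tin (397,231), small tin (339,231). Lids: large (260,231), medium (262,158), small (398,160). Decoys are yellow (291,200) and green (275,272), the glasses are at (505,235), and the tile and charcoal at (168,233). The scene view agrees with this layout.

```bash
cat > h.py <<'E'
import numpy as np, cv2
from plant import get_obs, vision
from scipy.spatial.transform import Rotation as R
from scipy.optimize import least_squares
def tcp():
    o=get_obs(); T=np.eye(4); T[:3,:3]=R.from_euler('xyz',o['tcp_rot']).as_matrix(); T[:3,3]=o['tool_pos']; return T
def grab(name,file=None):
    T=tcp(); c=vision.capture(name)
    c['P']=T@c['T_tool_cam'] if name=='wrist' else c['pose']; c['T']=T
    if file: cv2.imwrite('pics/'+file,c['pixels'][:,:,::-1])
    return c
def K(c):
    f=200/np.tan(np.radians(c['vfov'])/2); return np.array([[f,0,c['cx']],[0,f,c['cy']],[0,0,1.]])
def cast(c,px,h):
    n=cv2.undistortPoints(np.float64(px).reshape(-1,1,2),K(c),c['dist']).reshape(-1,2)
    d=np.c_[n[:,0],-n[:,1],-np.ones(len(n))]@c['P'][:3,:3].T; o=c['P'][:3,3]
    return o+d*((h-o[2])/d[:,2])[:,None]
def proj(c,p):
    q=(np.atleast_2d(p)-c['P'][:3,3])@c['P'][:3,:3]
    return cv2.projectPoints(q*[1,-1,-1],np.zeros(3),np.zeros(3),K(c),c['dist'])[0].reshape(-1,2)
def circ(xy,r=None):
    "robust circle fit -> x,y,r"
    x0=np.r_[xy.mean(0),r or 30]
    f=lambda p:np.hypot(*(xy-p[:2]).T)-(r or p[2])
    s=least_squares(f,x0,loss='soft_l1'); return s.x,np.median(abs(s.fun))
E
python3 - <<'E'
from h import *
c=grab('top')
for n,px,h in [('tinL',(337,165),35),('tinM',(397,231),32),('tinS',(339,231),28),('lidL',(260,231),14),('lidM',(262,158),14),('lidS',(398,160),14)]:
    print(n,cast(c,[px],h)[0].round(0))
E
```

```text
tinL [620. -26.  35.]
tinM [ 450. -184.   32.]
tinS [448. -33.  28.]
lidL [446. 174.  14.]
lidM [640. 173.  14.]
lidS [ 639. -189.   14.]
```

```bash
python3 -m pendant '{"dp":[[-0.06,-0.045,0.003],[-0.12,-0.09,0.006],[-0.17,-0.13,0.009],[-0.22,-0.17,0.012],[-0.27,-0.21,0.015],[-0.32,-0.245,0.017],[-0.365,-0.28,0.019],[-0.41,-0.312,0.021]],"rotation":[[0,0,-0.04],[0,0,-0.08],[0,0,-0.12],[0,0,-0.16],[0,0,-0.2],[0,0,-0.23],[0,0,-0.25],[0,0,-0.258]]}'
```

```text
time: 1.2
tool_pos: [441.8, 111.7, 206.4]
tcp_rot: [3.141, 0.0, -3.141]
contact_force: [0.7, 0.5, 0.3]
grip_width: 91.8
finger_force: 0.0
```

```bash
python3 - <<'E'
from plant import get_obs
o=get_obs(); print(o['time'],o['tool_pos'],o['tcp_rot'],o['joint_positions'])
E
```

```text
1.2 [441.77795396 111.74969694 206.35009668] [ 3.14128495e+00  4.71109354e-04 -3.14133606e+00] [ 7.91140410e-02  2.34532600e-01  1.73674101e+00  2.92865260e-04
  1.16982517e+00 -1.49205319e+00]
```

```bash
python3 -m pendant '{"dp":[[-0.03,-0.037,0.002],[-0.06,-0.075,0.004],[-0.08,-0.102,0.006],[-0.088,-0.112,0.006],[-0.088,-0.112,0.006]],"rotation":[[0,0,0],[0,0,0],[0,0,0],[0,0,0],[0,0,0]]}' && python3 - <<'E'
from h import *
c=grab('wrist','w1.png')
E
```

```text
time: 1.82
tool_pos: [528.7, 1.6, 200.0]
tcp_rot: [3.141, -0.001, 3.141]
contact_force: [-0.4, -0.6, 0.4]
grip_width: 91.8
finger_force: 0.0
```

View pics/w1.png

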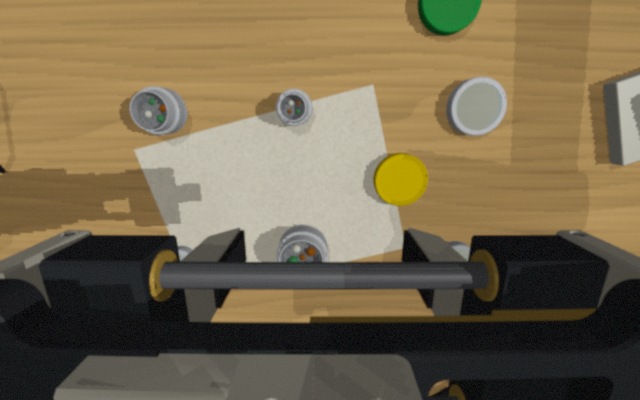

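The wrist view shows the medium tin at (158,110), small tin at (294,107), large lid at (478,106), yellow decoy at (401,180) and large tin at (303,245), which the gripper partly covers.

```bash
cat >> h.py <<'E'
def find(c,guess,r,h,bands=(7,4,2.5,1.5,1.0)):
    "edge points cast to plane h, circle of known radius r near guess"
    g=cv2.cvtColor(cv2.GaussianBlur(c['pixels'],(3,3),0),cv2.COLOR_RGB2GRAY); e=cv2.Canny(g,40,100)
    ys,xs=np.nonzero(e); q=cast(c,np.c_[xs,ys],h)[:,:2]; p=np.float64(guess[:2])
    for b in bands:
        k=q[abs(np.hypot(*(q-p).T)-r)<b]
        if len(k)<12: return p,0,0
        p=least_squares(lambda s:np.hypot(*(k-s).T)-r,p,loss='soft_l1',f_scale=.5).x
    a=np.degrees(np.arctan2(*(k-p).T)); return p.round(1),len(k),len(set((a//10).astype(int)))
E
python3 - <<'E'
from h import *
c=grab('wrist')
for n,px,hs in [('tinM',(155,108),[(26,22),(20.7,35)]),('tinS',(293,105),[(20,18),(14.7,31)]),('lidL',(478,106),[(32,14),(30,14)]),('yel',(401,180),[(32,14)])]:
    for r,h in hs: print(n,r,h,find(c,cast(c,[px],h)[0],r,h))
c=grab('top')
for n,px,hs in [('tinL',(337,165),[(32,26),(26.7,39)]),('tinM',(397,231),[(26,22),(20.7,35)]),('tinS',(339,231),[(20,18),(14.7,31)]),('lidL',(260,231),[(32,14),(30,14)])]:
    for r,h in hs: print('top',n,r,h,find(c,cast(c,[px],h)[0],r,h))
E
```

```text
tinM 26 22 (array([ 450.1, -183.8]), 75, 25)
tinM 20.7 35 (array([ 450.9, -175.4]), 85, 24)
tinS 20 18 (array([448.3, -29.7]), 82, 27)
tinS 14.7 31 (array([445.1, -32. ]), 60, 25)
lidL 32 14 (array([446.4, 176.3]), 136, 35)
lidL 30 14 (array([446.5, 174.7]), 102, 21)
yel 32 14 (array([530. ,  91.8]), 67, 17)
top tinL 32 26 (array([621.74562813, -26.23258345]), 0, 0)
top tinL 26.7 39 (array([619.63862402, -25.89162627]), 0, 0)
top tinM 26 22 (array([ 449.3, -184.6]), 33, 22)
top tinM 20.7 35 (array([ 449.7, -188.4]), 31, 26)
top tinS 20 18 (array([452.6, -35.3]), 12, 12)
top tinS 14.7 31 (array([446.9, -34.3]), 19, 19)
top lidL 32 14 (array([443.8, 176.4]), 55, 34)
top lidL 30 14 (array([445.2, 174.8]), 34, 21)
```

```bash
python3 -m pendant '{"dp":[[0.02,0.045,0.022],[0.045,0.1,0.05],[0.065,0.14,0.075],[0.078,0.165,0.085],[0.083,0.175,0.09],[0.083,0.175,0.09],[0.083,0.175,0.09]],"rotation":[[0,0,0],[0,0,0],[0,0,0],[0,0,0],[0,0,0],[0,0,0],[0,0,0]]}' && python3 - <<'E'
from h import *
c=grab('wrist'); print(c['T'][:3,3])
for r,h in [(32,14),(30,14)]: print(find(c,(446.4,176.3),r,h))
E
```

```text
time: 2.85
tool_pos: [446.7, 176.1, 110.9]
tcp_rot: [3.141, 0.002, 3.141]
contact_force: [0.0, -0.4, 0.3]
grip_width: 91.8
finger_force: 0.0
[446.67297536 176.09330583 110.9160238 ]
(array([444.3, 176.9]), 171, 33)
(array([444.5, 176.7]), 99, 25)
```

```bash
python3 -m pendant '{"dp":[[0.001,0.001,0.03],[0.002,0.001,0.065],[0.002,0.001,0.09],[0.002,0.001,0.103],[0.002,0.001,0.107],[0.002,0.001,0.107],[0.002,0.001,0.107]],"rotation":[[0,0,0],[0,0,0],[0,0,0],[0,0,0],[0,0,0],[0,0,0],[0,0,0]]}'
python3 -m pendant '{"dp":[[0,0,0],[0,0,0],[0,0,0],[0,0,0],[0,0,0],[0,0,0]],"rotation":[[0,0,0],[0,0,0],[0,0,0],[0,0,0],[0,0,0],[0,0,0]]}' 0.05
```

```text
time: 3.78
tool_pos: [444.5, 177.7, 4.1]
tcp_rot: [3.141, 0.002, -3.141]
contact_force: [0.5, 0.8, 0.7]
grip_width: 91.9
finger_force: 0.0
time: 4.53
tool_pos: [443.8, 177.7, 3.4]
tcp_rot: [3.141, 0.0, -3.141]
contact_force: [-0.8, 0.5, 2.6]
grip_width: 63.3
finger_force: 30.0
```

```bash
python3 -m pendant '{"dp":[[0,0,-0.015],[0,0,-0.05],[-0.01,-0.01,-0.09],[-0.04,-0.035,-0.12],[-0.075,-0.065,-0.14],[-0.11,-0.095,-0.146],[-0.145,-0.125,-0.146],[-0.18,-0.155,-0.146]],"rotation":[[0,0,0],[0,0,0],[0,0,0],[0,0,0],[0,0,0],[0,0,0],[0,0,0],[0,0,0]]}'
python3 -m pendant '{"dp":[[-0.03,-0.026,0],[-0.05,-0.043,0],[-0.056,-0.0485,0],[-0.056,-0.0485,0],[-0.056,-0.0485,0]],"rotation":[[0,0,0],[0,0,0],[0,0,0],[0,0,0],[0,0,0]]}'
python3 - <<'E'
from h import *
c=grab('wrist','w2.png'); T=c['T']; print(T[:3,3])
for r,h in [(32,26),(28.5,26),(26.7,39)]: print(find(c,(620,-26),r,h))
for n,g in (('lidM',(640,173)),('lidS',(639,-189))):
  r=26 if n=='lidM' else 20
  print(n,find(c,g,r,14))
print('held',find(c,T[:2,3],32,T[2,3]+10))
E
```

```text
time: 5.52
tool_pos: [624.8, 21.6, 150.4]
tcp_rot: [3.142, 0.001, -3.141]
contact_force: [0.4, 0.6, 0.2]
grip_width: 62.8
finger_force: 30.0
time: 6.15
tool_pos: [679.1, -24.8, 149.6]
tcp_rot: [3.141, -0.0, -3.141]
contact_force: [1.1, 1.0, -0.9]
grip_width: 62.8
finger_force: 30.0
[679.1128457  -24.8407929  149.61965257]
(array([623.2, -22.8]), 119, 23)
(array([623.6, -27.5]), 144, 33)
(array([623. , -27.1]), 173, 35)
lidM (array([642.2, 175.1]), 126, 34)
lidS (array([ 641.7, -185.8]), 122, 35)
held (array([680.6, -24.8]), 340, 32)
```

View pics/w2.png

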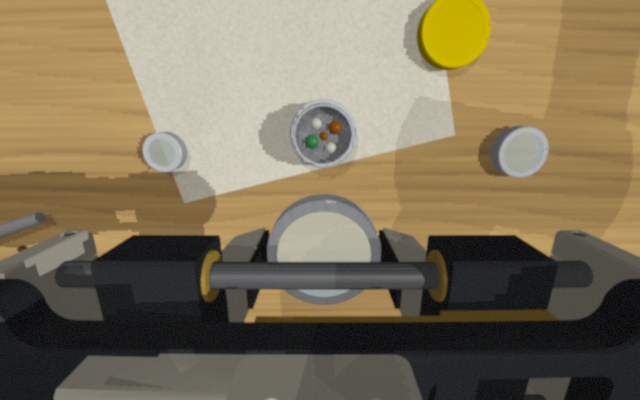

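The lid is held at (324,248). The large tin is at (323,133), the medium lid at (520,152) and the small lid at (164,152). Next I take a lower look to cross-check.

```bash
python3 -m pendant '{"dp":[[0.005,-0.001,0.02],[0.012,-0.002,0.045],[0.016,-0.002,0.06],[0.016,-0.002,0.06],[0.016,-0.002,0.06]],"rotation":[[0,0,0],[0,0,0],[0,0,0],[0,0,0],[0,0,0]]}'
python3 - <<'E'
from h import *
c=grab('wrist'); T=c['T']; print(T[:3,3])
for r,h in [(28.5,26),(26.7,39)]: print(find(c,(622,-27),r,h))
print('held',find(c,T[:2,3],32,T[2,3]+10))
E
```

```text
time: 6.82
tool_pos: [664.6, -27.8, 90.4]
tcp_rot: [-3.141, 0.002, -3.141]
contact_force: [-0.3, -0.4, -0.5]
grip_width: 63.0
finger_force: 30.0
[664.6280755  -27.75328331  90.41801593]
(array([624. , -25.9]), 227, 33)
(array([622.1, -25.9]), 238, 34)
held (array([666.2, -27.7]), 345, 33)
```

```bash
cat >> h.py <<'E'
def multi(items,n=4,held=None):
    "average over n pictures, offsets from TCP in world axes; held=(r,top above TCP)"
    out={}; t=[]
    for i in range(n):
        c=grab('wrist'); p=c['T'][:3,3]; t.append(p)
        for k,(g,r,h) in items.items():
            f=find(c,g,r,h); out.setdefault(k,[]).append(np.r_[f[0]-p[:2],f[2]])
        if held: f=find(c,p[:2],held[0],p[2]+held[1],(5,3,2,1)); out.setdefault('held',[]).append(np.r_[f[0]-p[:2],f[2]])
    t=np.array(t); print('tcp',t.mean(0).round(2),'sd',t.std(0).round(2))
    for k,v in out.items(): v=np.array(v); print(k,'off',np.median(v,0).round(2),'abs',(t.mean(0)[:2]+np.median(v,0)[:2]).round(2),'sd',v.std(0)[:2].round(2))
    return c
E
python3 - <<'E'
from h import *
multi({'rim':((622,-26.5),26.7,39)},held=(32,10))
E
python3 -m pendant '{"dp":[[0.01,0.001,0.005],[0.02,0.001,0.015],[0.025,0.001,0.025],[0.025,0.001,0.025],[0.025,0.001,0.025],[0.025,0.001,0.025]],"rotation":[[0,0,0],[0,0,0],[0,0,0],[0,0,0],[0,0,0],[0,0,0]]}'
python3 - <<'E'
from h import *
c=multi({'rim':((622,-26.5),26.7,39),'sh':((622,-26.5),32,26)},held=(32,10))
cv2.imwrite('pics/w3.png',c['pixels'][:,:,::-1])
E
```

```text
tcp [664.58 -27.85  90.38] sd [0.13 0.04 0.16]
rim off [-41.96   1.16  32.5 ] abs [622.62 -26.68] sd [0.37 0.25]
held off [ 1.5e+00 -2.0e-02  3.2e+01] abs [666.08 -27.87] sd [0.03 0.03]
time: 7.82
tool_pos: [639.4, -26.9, 64.7]
tcp_rot: [-3.142, 0.001, -3.141]
contact_force: [-0.5, 0.8, 0.5]
grip_width: 63.2
finger_force: 30.0
tcp [639.26 -26.87  64.62] sd [0.12 0.02 0.08]
rim off [-18.71   1.25  22.5 ] abs [620.55 -25.61] sd [0.69 0.56]
sh off [-15.31   1.53  29.  ] abs [623.95 -25.34] sd [0.08 0.07]
held off [ 1.54  0.07 32.  ] abs [640.8 -26.8] sd [0.05 0.02]
```

View pics/w3.png

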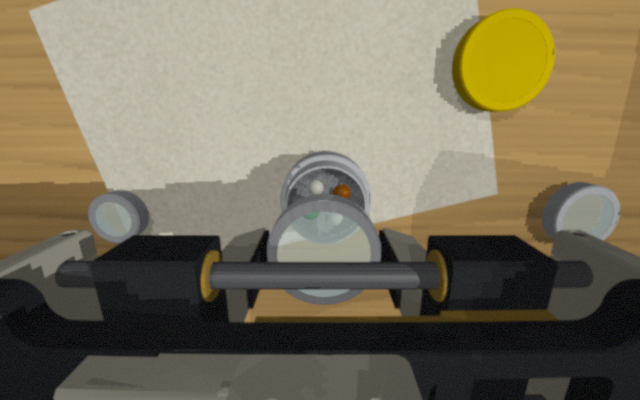

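```bash
python3 - <<'E'
from h import *
c=grab('wrist'); y=-26.3
for X in (620,622,624): print(X,[(n,*proj(c,[(X-r,y,h)])[0].round(1)) for n,r,h in (('bot',32,0),('sh',32,26),('neck',28.5,26),('rim',26.7,39),('in',25.7,39))])
g=cv2.cvtColor(c['pixels'],cv2.COLOR_RGB2GRAY); print([(r,int(g[r,320:331].mean())) for r in range(144,202)])
im=cv2.resize(c['pixels'][130:270,250:400,::-1],None,fx=4,fy=4,interpolation=cv2.INTER_CUBIC); cv2.imwrite('pics/w3c.png',im)
E
```

```text
620 [('bot', np.float64(324.1), np.float64(144.6)), ('sh', np.float64(324.2), np.float64(148.4)), ('neck', np.float64(324.2), np.float64(153.8)), ('rim', np.float64(324.3), np.float64(159.3)), ('in', np.float64(324.3), np.float64(160.9))]
622 [('bot', np.float64(324.1), np.float64(147.3)), ('sh', np.float64(324.2), np.float64(151.5)), ('neck', np.float64(324.2), np.float64(156.8)), ('rim', np.float64(324.3), np.float64(162.5)), ('in', np.float64(324.3), np.float64(164.1))]
624 [('bot', np.float64(324.1), np.float64(150.0)), ('sh', np.float64(324.2), np.float64(154.5)), ('neck', np.float64(324.2), np.float64(159.8)), ('rim', np.float64(324.3), np.float64(165.7)), ('in', np.float64(324.3), np.float64(167.3))]
[(144, 186), (145, 185), (146, 186), (147, 186), (148, 187), (149, 184), (150, 167), (151, 135), (152, 107), (153, 100), (154, 117), (155, 144), (156, 160), (157, 167), (158, 170), (159, 165), (160, 145), (161, 121), (162, 112), (163, 111), (164, 113), (165, 121), (166, 146), (167, 153), (168, 122), (169, 81), (170, 73), (171, 74), (172, 78), (173, 87), (174, 95), (175, 103), (176, 107), (177, 111), (178, 113), (179, 115), (180, 115), (181, 118), (182, 121), (183, 126), (184, 128), (185, 129), (186, 131), (187, 131), (188, 128), (189, 126), (190, 122), (191, 117), (192, 111), (193, 106), (194, 101), (195, 100), (196, 101), (197, 101), (198, 101), (199, 109), (200, 123), (201, 125)]
```

View pics/w3c.png

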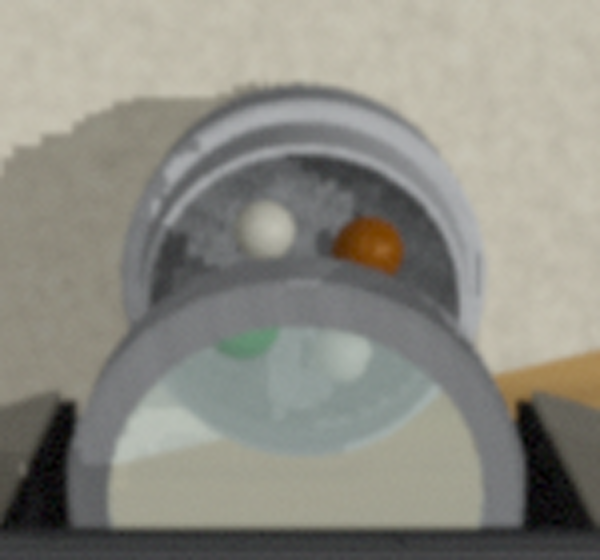

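```bash
python3 -m pendant '{"dp":[[0.009,0.001,0],[0.0168,0.0013,0],[0.0168,0.0013,0.005],[0.0168,0.0013,0.012],[0.0168,0.0013,0.018],[0.0168,0.0013,0.022],[0.0168,0.0013,0.025],[0.0168,0.0013,0.027]],"rotation":[[0,0,0],[0,0,0],[0,0,0],[0,0,0],[0,0,0],[0,0,0],[0,0,0],[0,0,0]]}'
python3 - <<'E'
from h import *
c=multi({'sh':((623.5,-25.5),32,26)},n=2,held=(32,10))
E
```

```text
time: 9.07
tool_pos: [622.1, -25.5, 37.1]
tcp_rot: [3.142, 0.0, -3.141]
contact_force: [0.5, -0.5, -0.5]
grip_width: 63.0
finger_force: 30.0
tcp [622.04 -25.51  37.02] sd [0.04 0.01 0.06]
sh off [2.81e+00 1.00e-02 2.35e+01] abs [624.85 -25.5 ] sd [1.19 0.01]
held off [ 0.26 -0.19 29.  ] abs [622.3 -25.7] sd [1.36 0.31]
```

```bash
python3 -m pendant '{"dp":[[0,0,0.002],[0,0,0.004],[0,0,0.005],[0,0,0.006],[0,0,0.006]],"rotation":[[0,0,0],[0,0,0],[0,0,0],[0,0,0],[0,0,0]]}'
```

```text
time: 9.8
tool_pos: [622.0, -25.5, 31.2]
tcp_rot: [3.142, -0.0, -3.141]
contact_force: [0.2, -0.8, -0.2]
grip_width: 62.6
finger_force: 30.0
```

```bash
python3 -m pendant '{"dp":[[0,0,0.0005],[0,0,0.001],[0,0,0.001]],"rotation":[[0,0,0],[0,0,0],[0,0,0]]}'
python3 -m pendant '{"dp":[[0,0,0],[0,0,0],[0,0,0],[0,0,0],[0,0,-0.01],[0,0,-0.035],[0,0,-0.06],[0,0,-0.07]],"rotation":[[0,0,0],[0,0,0],[0,0,0],[0,0,0],[0,0,0],[0,0,0],[0,0,0],[0,0,0]]}' 0.0918
python3 - <<'E'
from h import *
c=multi({'lidtop41':((623.5,-25.5),32,41),'lid43':((623.5,-25.5),32,45)},n=2)
cv2.imwrite('pics/w4.png',c['pixels'][:,:,::-1])
E
```

```text
time: 10.18
tool_pos: [622.1, -25.5, 30.5]
tcp_rot: [3.142, 0.0, -3.141]
contact_force: [-0.7, 0.6, 1.5]
grip_width: 63.1
finger_force: 30.0
time: 11.18
tool_pos: [623.0, -25.7, 102.5]
tcp_rot: [-3.141, 0.003, -3.141]
contact_force: [-0.0, -0.7, 0.5]
grip_width: 91.8
finger_force: 0.0
tcp [623.04 -25.68 102.73] sd [0.09 0.01 0.24]
lidtop41 off [ 0.71  0.63 28.  ] abs [623.75 -25.05] sd [0.04 0.26]
lid43 off [-2.39  0.28 21.5 ] abs [620.65 -25.4 ] sd [0.24 0.11]
```

View pics/w4.png

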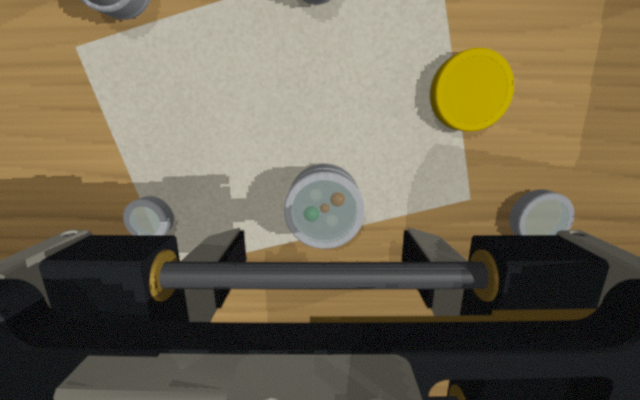

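The large lid is home on its tin at (324,206), with the stones visible through the glass. Next is the medium lid.

```bash
python3 -m pendant '{"dp":[[-0.004,0.04,-0.004],[-0.009,0.095,-0.007],[-0.015,0.15,-0.007],[-0.018,0.185,-0.007],[-0.019,0.2,-0.007],[-0.019,0.2,-0.007],[-0.019,0.2,-0.007]],"rotation":[[0,0,0],[0,0,0],[0,0,0],[0,0,0],[0,0,0],[0,0,0],[0,0,0]]}'
python3 - <<'E'
from h import *
c=multi({'lidM':((642,175),26,14)},n=2)
E
```

```text
time: 12.15
tool_pos: [641.0, 172.8, 107.0]
tcp_rot: [-3.141, -0.001, 3.14]
contact_force: [-0.2, -1.1, 0.5]
grip_width: 92.0
finger_force: 0.0
tcp [641.01 172.8  107.05] sd [0.03 0.04 0.08]
lidM off [ 0.29  3.85 36.  ] abs [641.3  176.65] sd [0.13 0.09]
```

```bash
python3 -m pendant '{"dp":[[0,0.0035,0.03],[0,0.0035,0.065],[0,0.0035,0.09],[0,0.0035,0.1],[0,0.0035,0.1035],[0,0.0035,0.1035],[0,0.0035,0.1035]],"rotation":[[0,0,0],[0,0,0],[0,0,0],[0,0,0],[0,0,0],[0,0,0],[0,0,0]]}'
python3 -m pendant '{"dp":[[0,0,0],[0,0,0],[0,0,0],[0,0,0],[0,0,0],[0,0,0],[0,0,0]],"rotation":[[0,0,0],[0,0,0],[0,0,0],[0,0,0],[0,0,0],[0,0,0],[0,0,0]]}' 0.04
```

```text
time: 13.12
tool_pos: [641.7, 178.0, 5.0]
tcp_rot: [3.141, 0.002, -3.141]
contact_force: [0.6, 0.1, 0.5]
grip_width: 91.7
finger_force: 0.0
time: 14.0
tool_pos: [641.0, 178.0, 3.8]
tcp_rot: [3.142, -0.0, -3.141]
contact_force: [-0.8, 0.1, -0.3]
grip_width: 50.5
finger_force: 30.0
```

```bash
python3 -m pendant '{"dp":[[0,0,-0.02],[0.003,-0.01,-0.06],[0.015,-0.035,-0.095],[0.033,-0.08,-0.11],[0.052,-0.125,-0.11],[0.071,-0.17,-0.11],[0.09,-0.215,-0.11],[0.109,-0.26,-0.11]],"rotation":[[0,0,0],[0,0,0],[0,0,0],[0,0,0],[0,0,0],[0,0,0],[0,0,0],[0,0,0]]}'
python3 -m pendant '{"dp":[[0.018,-0.043,0.004],[0.033,-0.08,0.012],[0.04,-0.098,0.024],[0.042,-0.102,0.03],[0.042,-0.102,0.03],[0.042,-0.102,0.03]],"rotation":[[0,0,0],[0,0,0],[0,0,0],[0,0,0],[0,0,0],[0,0,0]]}'
python3 - <<'E'
from h import *
c=multi({'sh':((450,-184),26,22),'neck':((450,-184),22.5,22),'rim':((450,-184),20.7,35)},n=2,held=(26,10))
im=c['pixels'][100:300,210:410,::-1]; cv2.imwrite('pics/w5.png',cv2.resize(im,None,fx=3,fy=3,interpolation=cv2.INTER_CUBIC))
y=-184
for X in (448,450,452): print(X,[(n,*[float(q) for q in proj(c,[(X-r,y,h)])[0].round(1)]) for n,r,h in (('bot',26,0),('sh',26,22),('neck',22.5,22),('rim',20.7,35),('in',19.7,35))])
E
```

```text
time: 15.0
tool_pos: [531.8, -83.5, 115.4]
tcp_rot: [-3.141, 0.002, -3.141]
contact_force: [0.5, -0.3, -0.9]
grip_width: 51.0
finger_force: 30.0
time: 15.75
tool_pos: [490.7, -183.1, 84.0]
tcp_rot: [3.141, 0.0, -3.14]
contact_force: [0.1, 0.3, -0.5]
grip_width: 50.7
finger_force: 30.0
tcp [ 490.68 -183.11   84.04] sd [0.01 0.02 0.05]
sh off [-39.43  -1.09  27.  ] abs [ 451.25 -184.2 ] sd [0.04 0.02]
neck off [-39.83  -0.69  28.5 ] abs [ 450.85 -183.8 ] sd [0.06 0.08]
rim off [-41.88  -0.34  32.  ] abs [ 448.8  -183.45] sd [0.11 0.13]
held off [-1.8e-01  1.0e-02  3.0e+01] abs [ 490.5 -183.1] sd [0.01 0.02]
448 [('bot', 322.5, 119.6), ('sh', 322.4, 120.1), ('neck', 322.4, 125.1), ('rim', 322.3, 128.5), ('in', 322.3, 130.0)]
450 [('bot', 322.5, 122.2), ('sh', 322.4, 123.0), ('neck', 322.4, 127.9), ('rim', 322.3, 131.4), ('in', 322.3, 132.9)]
452 [('bot', 322.5, 124.8), ('sh', 322.4, 125.8), ('neck', 322.4, 130.7), ('rim', 322.3, 134.4), ('in', 322.3, 135.9)]
```

View pics/w5.png

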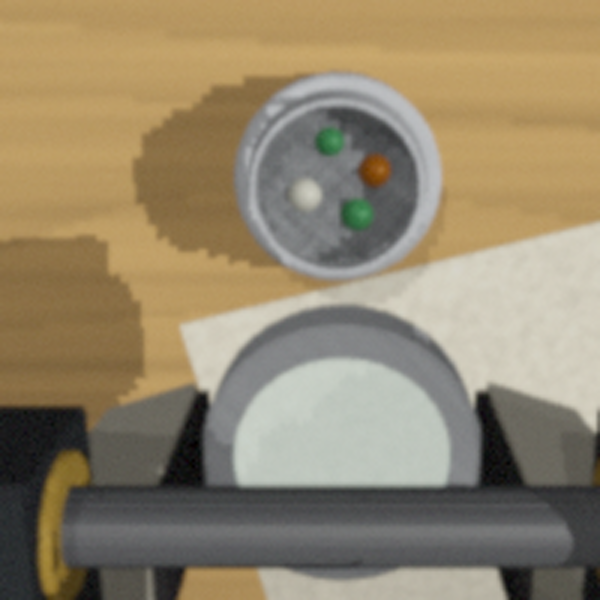

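The medium tin is at about (322.7,158), and the held lid is centred at column 323.

```bash
python3 -m pendant '{"dp":[[0.015,-0.0008,0.005],[0.032,-0.0008,0.015],[0.0397,-0.0008,0.025],[0.0397,-0.0008,0.033],[0.0397,-0.0008,0.039],[0.0397,-0.0008,0.044],[0.0397,-0.0008,0.048],[0.0397,-0.0008,0.048]],"rotation":[[0,0,0],[0,0,0],[0,0,0],[0,0,0],[0,0,0],[0,0,0],[0,0,0],[0,0,0]]}'
python3 -m pendant '{"dp":[[0,0,0.002],[0,0,0.0045],[0,0,0.007],[0,0,0.0085],[0,0,0.0085]],"rotation":[[0,0,0],[0,0,0],[0,0,0],[0,0,0],[0,0,0]]}'
```

```text
time: 16.85
tool_pos: [450.3, -184.8, 35.5]
tcp_rot: [3.141, -0.0, -3.141]
contact_force: [-0.4, 0.1, -0.1]
grip_width: 51.0
finger_force: 30.0
time: 17.48
tool_pos: [450.3, -184.8, 27.1]
tcp_rot: [3.141, -0.0, -3.141]
contact_force: [-1.2, 0.4, -1.2]
grip_width: 50.9
finger_force: 30.0
```

```bash
python3 -m pendant '{"dp":[[0,0,0.0004],[0,0,0.0008],[0,0,0.0008]],"rotation":[[0,0,0],[0,0,0],[0,0,0]]}'
python3 -m pendant '{"dp":[[0,0,0],[0,0,0],[0,0,0],[0,0,0],[0,0,-0.01],[0,0,-0.035],[0,0,-0.06],[0,0,-0.07]],"rotation":[[0,0,0],[0,0,0],[0,0,0],[0,0,0],[0,0,0],[0,0,0],[0,0,0],[0,0,0]]}' 0.0918
python3 - <<'E'
from h import *
c=multi({'lidtop37':((450,-184),26,37)},n=2)
cv2.imwrite('pics/w6.png',c['pixels'][:,:,::-1])
E
python3 -m pendant '{"dp":[[-0.03,0,-0.005],[-0.075,0,-0.01],[-0.125,0,-0.01],[-0.165,-0.001,-0.01],[-0.185,-0.001,-0.01],[-0.1914,-0.001,-0.01],[-0.1914,-0.001,-0.01],[-0.1914,-0.001,-0.01]],"rotation":[[0,0,0],[0,0,0],[0,0,0],[0,0,0],[0,0,0],[0,0,0],[0,0,0],[0,0,0]]}'
python3 - <<'E'
from h import *
c=multi({'lidS':((641,-185.5),20,14)},n=2)
E
```

```text
time: 17.85
tool_pos: [450.4, -184.9, 26.7]
tcp_rot: [-3.142, 0.0, -3.141]
contact_force: [-0.8, -0.2, 2.8]
grip_width: 50.7
finger_force: 30.0
time: 18.85
tool_pos: [451.1, -185.3, 98.3]
tcp_rot: [-3.14, 0.003, -3.141]
contact_force: [0.4, -0.2, 0.3]
grip_width: 91.8
finger_force: 0.0
tcp [ 451.17 -185.32   98.45] sd [0.11 0.04 0.19]
lidtop37 off [ 0.13  0.97 30.  ] abs [ 451.3  -184.35] sd [0.11 0.19]
time: 19.95
tool_pos: [640.8, -185.9, 106.3]
tcp_rot: [3.141, -0.001, 3.141]
contact_force: [0.3, -0.8, 0.4]
grip_width: 91.7
finger_force: 0.0
tcp [ 640.92 -185.92  106.39] sd [0.09 0.03 0.14]
lidS off [ 0.68 -0.28 24.5 ] abs [ 641.6 -186.2] sd [0.01 0.03]
```

View pics/w6.png

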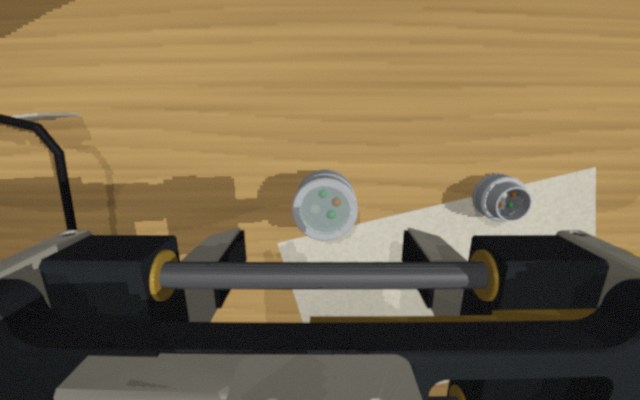

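The medium tin is closed, with its lid at (325,207). Now the small lid.

```bash
python3 -m pendant '{"dp":[[-0.0005,-0.0005,0.03],[-0.0005,-0.0005,0.065],[-0.0005,-0.0005,0.09],[-0.0005,-0.0005,0.1],[-0.0005,-0.0005,0.103],[-0.0005,-0.0005,0.103]],"rotation":[[0,0,0],[0,0,0],[0,0,0],[0,0,0],[0,0,0],[0,0,0]]}'
python3 -m pendant '{"dp":[[0,0,0],[0,0,0],[0,0,0],[0,0,0],[0,0,0],[0,0,0],[0,0,0],[0,0,0]],"rotation":[[0,0,0],[0,0,0],[0,0,0],[0,0,0],[0,0,0],[0,0,0],[0,0,0],[0,0,0]]}' 0.03
```

```text
time: 20.8
tool_pos: [642.8, -186.6, 4.5]
tcp_rot: [-3.141, 0.002, -3.141]
contact_force: [0.4, -0.2, 0.3]
grip_width: 91.6
finger_force: 0.0
time: 21.8
tool_pos: [642.2, -186.3, 3.4]
tcp_rot: [3.141, -0.0, -3.141]
contact_force: [0.6, -0.5, 0.9]
grip_width: 38.5
finger_force: 30.0
```

```bash
python3 -m pendant '{"dp":[[0,0,-0.02],[0.005,0.005,-0.06],[0.02,0.02,-0.095],[0.045,0.045,-0.11],[0.075,0.075,-0.11],[0.105,0.105,-0.108],[0.13,0.13,-0.1],[0.145,0.145,-0.09]],"rotation":[[0,0,0],[0,0,0],[0,0,0],[0,0,0],[0,0,0],[0,0,0],[0,0,0],[0,0,0]]}'
python3 -m pendant '{"dp":[[0.009,0.008,0.006],[0.012,0.01,0.012],[0.012,0.01,0.012],[0.012,0.01,0.012]],"rotation":[[0,0,0],[0,0,0],[0,0,0],[0,0,0]]}'
python3 - <<'E'
from h import *
c=multi({'sh':((447,-31),20,18),'neck':((447,-31),16.5,18),'rim':((447,-31),14.7,31)},n=2,held=(20,10.5))
im=c['pixels'][100:300,210:410,::-1]; cv2.imwrite('pics/w7.png',cv2.resize(im,None,fx=3,fy=3,interpolation=cv2.INTER_CUBIC))
y=-31
for X in (444,446,448): print(X,[(n,*[float(q) for q in proj(c,[(X-r,y,h)])[0].round(1)]) for n,r,h in (('bot',20,0),('sh',20,18),('neck',16.5,18),('rim',14.7,31),('in',13.7,31),('inback',-13.7,31),('rimback',-14.7,31))])
E
```

```text
time: 22.8
tool_pos: [496.7, -40.3, 95.1]
tcp_rot: [-3.141, 0.002, -3.141]
contact_force: [0.4, -0.0, -0.1]
grip_width: 38.7
finger_force: 30.0
time: 23.3
tool_pos: [486.0, -31.9, 81.7]
tcp_rot: [-3.141, 0.001, 3.141]
contact_force: [0.1, -0.0, -0.4]
grip_width: 38.8
finger_force: 30.0
tcp [485.94 -31.9   81.66] sd [0.05 0.02 0.02]
sh off [-37.69   0.4   28.  ] abs [448.25 -31.5 ] sd [0.   0.02]
neck off [-38.29   0.4   34.  ] abs [447.65 -31.5 ] sd [0.   0.08]
rim off [-40.59   0.75  35.  ] abs [445.35 -31.15] sd [0.1  0.03]
held off [-3.69 -0.   27.  ] abs [482.25 -31.9 ] sd [0.2  0.02]
444 [('bot', 324.5, 128.5), ('sh', 324.6, 129.6), ('neck', 324.6, 134.5), ('rim', 324.6, 138.4), ('in', 324.6, 139.9), ('inback', 324.6, 178.5), ('rimback', 324.6, 179.9)]
446 [('bot', 324.5, 131.1), ('sh', 324.6, 132.4), ('neck', 324.6, 137.3), ('rim', 324.6, 141.3), ('in', 324.6, 142.8), ('inback', 324.6, 181.3), ('rimback', 324.6, 182.6)]
448 [('bot', 324.5, 133.7), ('sh', 324.6, 135.2), ('neck', 324.6, 140.0), ('rim', 324.6, 144.2), ('in', 324.6, 145.7), ('inback', 324.6, 184.0), ('rimback', 324.6, 185.3)]
```

View pics/w7.png

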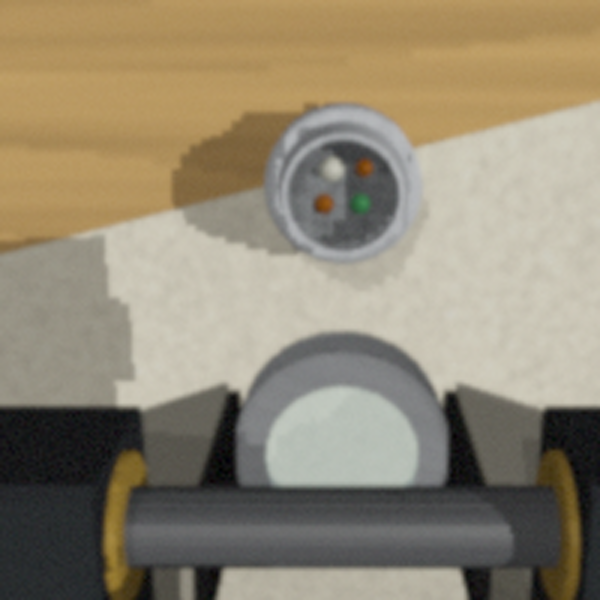

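```bash
python3 - <<'E'
from h import *
c=grab('wrist'); t=c['T'][:3,3]; print(t)
for o in (-4,-2,0,2): print(o,[[float(q) for q in proj(c,[t+[o-r,0,h]])[0].round(1)] for r,h in ((20,10.6),(20,-3.4))])
g=cv2.cvtColor(c['pixels'],cv2.COLOR_RGB2GRAY); print([(r,int(g[r,320:328].mean())) for r in range(204,262)])
E
```

```text
[485.79006521 -31.80726286  81.62365594]
-4 [[323.4, 211.0], [323.4, 203.2]]
-2 [[323.4, 214.6], [323.4, 206.5]]
0 [[323.4, 218.2], [323.4, 209.9]]
2 [[323.4, 221.8], [323.4, 213.2]]
[(204, 195), (205, 195), (206, 196), (207, 197), (208, 195), (209, 188), (210, 157), (211, 118), (212, 101), (213, 97), (214, 98), (215, 100), (216, 103), (217, 112), (218, 122), (219, 129), (220, 130), (221, 131), (222, 131), (223, 131), (224, 131), (225, 130), (226, 130), (227, 132), (228, 149), (229, 180), (230, 193), (231, 194), (232, 193), (233, 193), (234, 192), (235, 191), (236, 189), (237, 188), (238, 187), (239, 188), (240, 188), (241, 188), (242, 188), (243, 187), (244, 188), (245, 187), (246, 188), (247, 188), (248, 188), (249, 187), (250, 187), (251, 188), (252, 188), (253, 187), (254, 187), (255, 187), (256, 187), (257, 187), (258, 187), (259, 188), (260, 183), (261, 159)]
```

```bash
python3 -m pendant '{"dp":[[0.015,0.0002,0.005],[0.032,0.0002,0.015],[0.0382,0.0002,0.025],[0.0382,0.0002,0.033],[0.0382,0.0002,0.039],[0.0382,0.0002,0.044],[0.0382,0.0002,0.048],[0.0382,0.0002,0.05]],"rotation":[[0,0,0],[0,0,0],[0,0,0],[0,0,0],[0,0,0],[0,0,0],[0,0,0],[0,0,0]]}'
python3 -m pendant '{"dp":[[0,0,0.002],[0,0,0.0045],[0,0,0.007],[0,0,0.0085],[0,0,0.0085]],"rotation":[[0,0,0],[0,0,0],[0,0,0],[0,0,0],[0,0,0]]}'
```

```text
time: 24.45
tool_pos: [447.1, -31.1, 31.2]
tcp_rot: [3.141, -0.0, -3.141]
contact_force: [0.7, -0.1, -0.1]
grip_width: 38.6
finger_force: 30.0
time: 25.08
tool_pos: [447.0, -31.1, 22.9]
tcp_rot: [3.141, -0.0, -3.141]
contact_force: [0.2, 0.4, -1.0]
grip_width: 38.5
finger_force: 30.0
```

```bash
python3 -m pendant '{"dp":[[0,0,0.0004],[0,0,0.0009],[0,0,0.0009]],"rotation":[[0,0,0],[0,0,0],[0,0,0]]}'
python3 -m pendant '{"dp":[[0,0,0],[0,0,0],[0,0,0],[0,0,0],[0,0,-0.01],[0,0,-0.035],[0,0,-0.07],[0,0,-0.08]],"rotation":[[0,0,0],[0,0,0],[0,0,0],[0,0,0],[0,0,0],[0,0,0],[0,0,0],[0,0,0]]}' 0.0918
python3 - <<'E'
from h import *
c=multi({'lidtop33':((447,-31),20,33)},n=2)
cv2.imwrite('pics/w8.png',c['pixels'][:,:,::-1])
E
python3 -m pendant '{"dp":[[-0.001,-0.03,0],[-0.002,-0.075,0],[-0.003,-0.12,0],[-0.0035,-0.145,0],[-0.0035,-0.1538,0],[-0.0035,-0.1538,0],[-0.0035,-0.1538,0]],"rotation":[[0,0,0],[0,0,0],[0,0,0],[0,0,0],[0,0,0],[0,0,0],[0,0,0]]}'
python3 - <<'E'
from h import *
c=multi({'lidM':((450.5,-184.8),26,37)},n=2)
g=cv2.cvtColor(c['pixels'],cv2.COLOR_RGB2GRAY)
t=c['T'][:3,3]
for X in (449,451,453): print(X,[[float(q) for q in proj(c,[(X+a,-184.5+b,h)])[0].round(1)] for a,b,h in ((-26,0,37),(26,0,37),(-26,0,22),(0,26,37),(0,-26,37))])
im=c['pixels'][130:290,220:420,::-1]; cv2.imwrite('pics/w9.png',cv2.resize(im,None,fx=4,fy=3.5,interpolation=cv2.INTER_CUBIC))
E
```

```text
time: 25.45
tool_pos: [447.1, -31.2, 22.3]
tcp_rot: [-3.142, 0.0, -3.141]
contact_force: [-1.5, 0.6, 3.6]
grip_width: 38.6
finger_force: 30.0
time: 26.45
tool_pos: [448.2, -31.4, 104.3]
tcp_rot: [-3.141, 0.004, -3.141]
contact_force: [0.7, -0.3, -0.6]
grip_width: 92.3
finger_force: 0.0
tcp [448.18 -31.42 104.36] sd [0.   0.01 0.03]
lidtop33 off [-1.03  1.17 29.  ] abs [447.15 -30.25] sd [0.05 0.06]
time: 27.42
tool_pos: [450.3, -183.8, 101.7]
tcp_rot: [3.141, -0.001, -3.141]
contact_force: [-0.4, 0.2, 1.0]
grip_width: 91.6
finger_force: 0.0
tcp [ 450.37 -183.84  101.8 ] sd [0.06 0.02 0.08]
lidM off [ 0.93 -0.66 28.5 ] abs [ 451.3 -184.5] sd [0.06 0.02]
449 [[322.6, 175.7], [322.6, 238.5], [322.6, 172.0], [355.5, 208.1], [289.7, 208.0]]
451 [[322.6, 178.3], [322.6, 240.7], [322.6, 174.4], [355.4, 210.5], [289.8, 210.4]]
453 [[322.6, 180.8], [322.6, 243.0], [322.6, 176.8], [355.3, 212.9], [289.8, 212.8]]
```

View pics/w8.png

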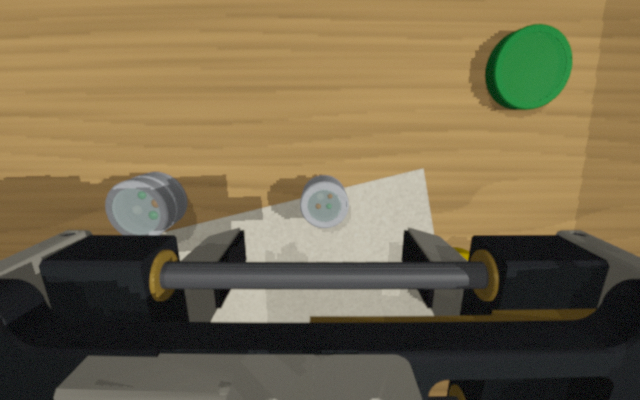

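View pics/w9.png

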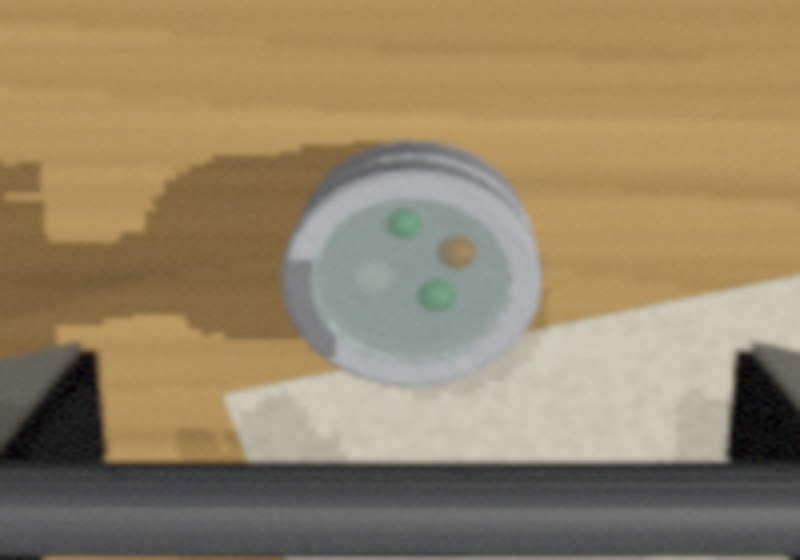

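All three tins are closed: the small lid is at (325,201) in w8, and the medium lid is level and centred in w9. Now I grasp the medium tin.

```bash
python3 -m pendant '{"dp":[[-0.0005,-0.0008,0.025],[-0.0005,-0.0008,0.055],[-0.0005,-0.0008,0.08],[-0.0005,-0.0008,0.092],[-0.0005,-0.0008,0.0958],[-0.0005,-0.0008,0.0958],[-0.0005,-0.0008,0.0958]],"rotation":[[0,0,0],[0,0,0],[0,0,0],[0,0,0],[0,0,0],[0,0,0],[0,0,0]]}'
python3 -m pendant '{"dp":[[0,0,0],[0,0,0],[0,0,0],[0,0,0],[0,0,0],[0,0,0],[0,0,0]],"rotation":[[0,0,0],[0,0,0],[0,0,0],[0,0,0],[0,0,0],[0,0,0],[0,0,0]]}' 0.04
```

```text
time: 28.4
tool_pos: [451.6, -186.0, 7.0]
tcp_rot: [-3.141, 0.001, -3.141]
contact_force: [0.4, -0.5, -0.5]
grip_width: 91.7
finger_force: 0.0
time: 29.28
tool_pos: [451.0, -185.7, 6.3]
tcp_rot: [3.141, -0.0, -3.141]
contact_force: [0.7, 1.3, 0.6]
grip_width: 51.4
finger_force: 30.0
```

```bash
python3 -m pendant '{"dp":[[0,0,-0.008],[0,0,-0.028],[0,0,-0.055],[-0.008,0.006,-0.08],[-0.026,0.019,-0.097],[-0.052,0.038,-0.104],[-0.08,0.0585,-0.104],[-0.108,0.079,-0.104]],"rotation":[[0,0,0],[0,0,0],[0,0,0],[0,0,0],[0,0,0],[0,0,0],[0,0,0],[0,0,0]]}'
python3 -m pendant '{"dp":[[-0.028,0.0205,0],[-0.056,0.041,0],[-0.08,0.059,0],[-0.098,0.072,0],[-0.108,0.079,0],[-0.111,0.081,0],[-0.111,0.081,0],[-0.111,0.081,0]],"rotation":[[0,0,0],[0,0,0],[0,0,0],[0,0,0],[0,0,0],[0,0,0],[0,0,0],[0,0,0]]}'
cat > m.py <<'E'
from h import *
import sys
def look(file,gx,gy,r,ztop,hr,hz):
    c=multi({'tgt':((gx,gy),r,ztop)},n=2)
    t=c['T'][:3,3]
    S=lambda X,Y,r,h:[[float(q) for q in proj(c,[(X+a,Y+b,h)])[0].round(1)] for a,b in ((-r,0),(r,0),(0,-r),(0,r))]
    print('tgt top front,back,-y,+y',S(gx,gy,r,ztop)); print('+2x',S(gx+2,gy,r,ztop))
    for o in (-2,0,2): print('held o',o,'top',S(t[0]+o,t[1],hr,t[2]+hz[1])[0],'bot',S(t[0]+o,t[1],hr,t[2]+hz[0])[0])
    im=c['pixels'][90:250,220:420,::-1]; cv2.imwrite('pics/'+file,cv2.resize(im,None,fx=4,fy=3.5,interpolation=cv2.INTER_CUBIC))
E
python3 -c "
from m import *
look('w10.png',623.5,-25.5,32,41,26,(-6.3,30.7))"
```

```text
time: 30.28
tool_pos: [559.8, -106.2, 110.8]
tcp_rot: [-3.141, 0.0, -3.141]
contact_force: [-0.7, -0.6, -1.3]
grip_width: 51.3
finger_force: 30.0
time: 31.28
tool_pos: [669.6, -26.3, 110.4]
tcp_rot: [-3.142, -0.0, 3.141]
contact_force: [-0.7, -0.3, -1.7]
grip_width: 51.6
finger_force: 30.0
tcp [669.59 -26.3  110.39] sd [0.03 0.03 0.03]
tgt off [-45.99   2.65  25.  ] abs [623.6  -23.65] sd [0.07 0.02]
tgt top front,back,-y,+y [[324.4, 106.8], [324.4, 191.0], [282.5, 150.5], [366.2, 150.4]]
+2x [[324.4, 109.6], [324.4, 193.5], [282.6, 153.1], [366.1, 153.1]]
held o -2 top [323.4, 216.5] bot [323.4, 195.0]
held o 0 top [323.4, 220.6] bot [323.4, 198.4]
held o 2 top [323.4, 224.8] bot [323.4, 201.7]
```

View pics/w10.png

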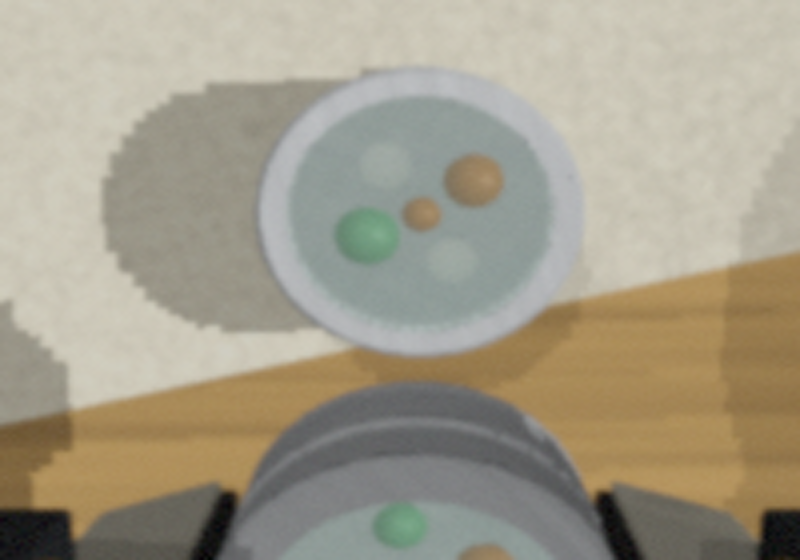

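The large lid is centred at (325.2,150.6). The held tin's front edges put its centre within 0.3 mm of the TCP.

```bash
python3 -m pendant '{"dp":[[0.005,0.001,0.006],[0.014,0.001,0.018],[0.022,0.001,0.03],[0.025,0.001,0.035],[0.025,0.001,0.035],[0.025,0.001,0.035]],"rotation":[[0,0,0],[0,0,0],[0,0,0],[0,0,0],[0,0,0],[0,0,0]]}'
cat >> m.py <<'E'
def prof(X,Y,r,z,hr,hz):
    c=multi({},n=1); t=c['T'][:3,3]; g=cv2.cvtColor(c['pixels'],cv2.COLOR_RGB2GRAY).astype(int)
    P=lambda x,y,h:[float(q) for q in proj(c,[(x,y,h)])[0].round(1)]
    for o in (-2,0,2): print(o,'front',P(X+o-r,Y,z),'held top',P(t[0]+o-hr,t[1],t[2]+hz[1]),'bot',P(t[0]+o-hr,t[1],t[2]+hz[0]))
    a=np.radians([150,160,170,180,190,200,210]); b=np.radians([90,100,110,120,130,140])
    u=int(P(X-r,Y,z)[0]); f=int(P(X-r,Y,z)[1])
    print('col',u,[(k,int(g[k,u-3:u+4].mean())) for k in range(f-9,f+9)])
    ub=int(P(t[0]-hr,t[1],t[2])[0]); k0=int(P(t[0]-hr,t[1],t[2]+hz[0])[1]); k1=int(P(t[0]-hr,t[1],t[2]+hz[1])[1])
    print('heldcol',ub,[(k,int(g[k,ub-3:ub+4].mean())) for k in range(k0-6,k1+6)])
    for d in (0.7,0.9): # side edges on row through X-d*r... 
        s=r*np.sqrt(1-d*d); L=P(X-d*r,Y-s,z); R_=P(X-d*r,Y+s,z); k=round(L[1])
        print('row',k,'predL',L[0],'R',R_[0],'L',[(int(q),int(g[k,q])) for q in range(int(L[0])-5,int(L[0])+6)],'R',[(int(q),int(g[k,q])) for q in range(int(R_[0])-5,int(R_[0])+6)])
E
python3 -c "
from m import *
prof(624,-25.2,32,41,26,(-6.3,30.7))"
```

```text
time: 32.12
tool_pos: [645.6, -24.8, 75.8]
tcp_rot: [-3.142, 0.001, -3.141]
contact_force: [-0.4, -0.1, -1.6]
grip_width: 51.4
finger_force: 30.0
tcp [645.58 -24.81  75.8 ] sd [0. 0. 0.]
-2 front [322.8, 141.9] held top [323.4, 216.6] bot [323.4, 195.0]
0 front [322.8, 145.0] held top [323.4, 220.8] bot [323.4, 198.4]
2 front [322.8, 148.2] held top [323.4, 224.9] bot [323.4, 201.7]
col 322 [(136, 189), (137, 190), (138, 191), (139, 185), (140, 158), (141, 120), (142, 111), (143, 128), (144, 126), (145, 121), (146, 145), (147, 162), (148, 171), (149, 175), (150, 176), (151, 176), (152, 176), (153, 177)]
heldcol 323 [(192, 122), (193, 120), (194, 121), (195, 131), (196, 140), (197, 142), (198, 133), (199, 116), (200, 105), (201, 99), (202, 96), (203, 95), (204, 95), (205, 94), (206, 96), (207, 93), (208, 95), (209, 109), (210, 118), (211, 111), (212, 100), (213, 94), (214, 92), (215, 91), (216, 91), (217, 92), (218, 93), (219, 97), (220, 109), (221, 117), (222, 121), (223, 121), (224, 120), (225, 122)]
row 160 predL 287.8 R 357.8 L [(282, 140), (283, 143), (284, 142), (285, 140), (286, 139), (287, 135), (288, 130), (289, 134), (290, 145), (291, 160), (292, 171)] R [(352, 177), (353, 177), (354, 175), (355, 173), (356, 174), (357, 177), (358, 183), (359, 190), (360, 193), (361, 191), (362, 190)]
row 150 predL 301.2 R 344.4 L [(296, 123), (297, 111), (298, 105), (299, 107), (300, 110), (301, 113), (302, 124), (303, 135), (304, 140), (305, 149), (306, 154)] R [(339, 171), (340, 168), (341, 162), (342, 156), (343, 148), (344, 143), (345, 147), (346, 148), (347, 146), (348, 151), (349, 168)]
```

```bash
python3 -m pendant '{"dp":[[0.008,0,0],[0.017,-0.0003,0.002],[0.021,-0.0003,0.007],[0.021,-0.0003,0.014],[0.021,-0.0003,0.02],[0.021,-0.0003,0.0245],[0.021,-0.0003,0.027],[0.021,-0.0003,0.027]],"rotation":[[0,0,0],[0,0,0],[0,0,0],[0,0,0],[0,0,0],[0,0,0],[0,0,0],[0,0,0]]}'
python3 -m pendant '{"dp":[[0,0,0.0004],[0,0,0.0008],[0,0,0.0008]],"rotation":[[0,0,0],[0,0,0],[0,0,0]]}'
```

```text
time: 33.17
tool_pos: [624.0, -25.0, 48.1]
tcp_rot: [3.141, -0.0, -3.141]
contact_force: [0.1, 0.6, -1.7]
grip_width: 51.0
finger_force: 30.0
time: 33.55
tool_pos: [624.1, -25.0, 47.6]
tcp_rot: [3.142, 0.0, -3.141]
contact_force: [-0.6, -0.3, -1.6]
grip_width: 51.7
finger_force: 30.0
```

Still carrying the weight (about -1.7 N), so I go down in 0.5 mm steps until contact.

```bash
python3 -m pendant '{"dp":[[0,0,0.0003],[0,0,0.0006],[0,0,0.0006]],"rotation":[[0,0,0],[0,0,0],[0,0,0]]}'

```

```text
time: 33.92
tool_pos: [624.1, -25.0, 47.3]
tcp_rot: [3.142, 0.0, -3.141]
contact_force: [-1.6, -0.3, 1.6]
grip_width: 51.4
finger_force: 30.0
```

```bash
python3 -m pendant '{"dp":[[0,0,0],[0,0,0],[0,0,0],[0,0,0],[0,0,-0.008],[0,0,-0.03],[0,0,-0.07],[0,0,-0.09]],"rotation":[[0,0,0],[0,0,0],[0,0,0],[0,0,0],[0,0,0],[0,0,0],[0,0,0],[0,0,0]]}' 0.0918
python3 -c "
from m import *
multi({'M':((624,-25),26,78)},n=2)"
python3 -m pendant '{"dp":[[0.025,-0.001,0.005],[0.07,-0.003,0.015],[0.12,-0.004,0.025],[0.155,-0.005,0.033],[0.172,-0.006,0.036],[0.177,-0.006,0.036],[0.177,-0.006,0.036],[0.177,-0.006,0.036]],"rotation":[[0,0,0],[0,0,0],[0,0,0],[0,0,0],[0,0,0],[0,0,0],[0,0,0],[0,0,0]]}'
python3 -c "
from m import *
multi({'S':((447.2,-31),20,33)},n=3)"
```

```text
time: 34.92
tool_pos: [625.0, -25.2, 139.8]
tcp_rot: [-3.141, 0.004, -3.141]
contact_force: [-0.0, -0.2, -0.4]
grip_width: 92.1
finger_force: 0.0
tcp [625.52 -25.25 140.96] sd [0.49 0.06 1.12]
M off [-1.72  0.15 30.  ] abs [623.8 -25.1] sd [0.59 0.16]
time: 36.02
tool_pos: [447.9, -31.2, 100.9]
tcp_rot: [-3.142, 0.001, -3.141]
contact_force: [0.3, 0.5, -0.2]
grip_width: 91.5
finger_force: 0.0
tcp [447.82 -31.13 100.89] sd [0.1  0.02 0.02]
S off [-0.72  0.91 28.  ] abs [447.1  -30.22] sd [0.1 0.1]
```

```bash
python3 -m pendant '{"dp":[[0.0007,0.0003,0.025],[0.0007,0.0003,0.055],[0.0007,0.0003,0.08],[0.0007,0.0003,0.092],[0.0007,0.0003,0.0955],[0.0007,0.0003,0.0955],[0.0007,0.0003,0.0955]],"rotation":[[0,0,0],[0,0,0],[0,0,0],[0,0,0],[0,0,0],[0,0,0],[0,0,0]]}'
python3 -m pendant '{"dp":[[0,0,0],[0,0,0],[0,0,0],[0,0,0],[0,0,0],[0,0,0],[0,0,0],[0,0,0]],"rotation":[[0,0,0],[0,0,0],[0,0,0],[0,0,0],[0,0,0],[0,0,0],[0,0,0],[0,0,0]]}' 0.03
```

```text
time: 37.05
tool_pos: [446.9, -30.9, 6.1]
tcp_rot: [-3.141, 0.002, -3.141]
contact_force: [0.4, -0.1, 0.1]
grip_width: 91.9
finger_force: 0.0
time: 38.05
tool_pos: [446.3, -30.7, 5.4]
tcp_rot: [3.142, 0.0, -3.141]
contact_force: [0.3, -0.3, 0.4]
grip_width: 38.9
finger_force: 30.0
```

```bash
python3 -m pendant '{"dp":[[0,0,-0.008],[0,0,-0.028],[0,0,-0.06],[-0.005,0,-0.09],[-0.02,0.001,-0.112],[-0.045,0.001,-0.12],[-0.075,0.002,-0.12],[-0.107,0.003,-0.12]],"rotation":[[0,0,0],[0,0,0],[0,0,0],[0,0,0],[0,0,0],[0,0,0],[0,0,0],[0,0,0]]}'
python3 -m pendant '{"dp":[[-0.032,0.001,0],[-0.062,0.002,0],[-0.085,0.0025,0],[-0.1,0.0025,0],[-0.1067,0.0025,0],[-0.1067,0.0025,0],[-0.1067,0.0025,0],[-0.1067,0.0025,0]],"rotation":[[0,0,0],[0,0,0],[0,0,0],[0,0,0],[0,0,0],[0,0,0],[0,0,0],[0,0,0]]}'
python3 -c "
from m import *
multi({'M':((624.2,-25),26,78)},n=2)
prof(624.2,-25,26,78,20,(-5.4,27.6))"
```

```text
time: 39.05
tool_pos: [554.1, -27.7, 126.2]
tcp_rot: [-3.142, 0.001, -3.141]
contact_force: [-0.1, -0.4, -0.4]
grip_width: 39.2
finger_force: 30.0
time: 40.05
tool_pos: [659.6, -25.2, 125.6]
tcp_rot: [3.142, -0.0, -3.141]
contact_force: [0.8, 0.3, 0.1]
grip_width: 39.5
finger_force: 30.0
tcp [659.68 -25.25 125.63] sd [0.05 0.   0.01]
M off [-36.63   1.8   31.  ] abs [623.05 -23.45] sd [0.   0.05]
tcp [659.79 -25.23 125.58] sd [0. 0. 0.]
-2 front [323.7, 128.3] held top [323.4, 226.4] bot [323.4, 205.5]
0 front [323.7, 131.3] held top [323.4, 230.4] bot [323.4, 208.8]
2 front [323.7, 134.3] held top [323.4, 234.3] bot [323.4, 212.1]
col 323 [(122, 163), (123, 173), (124, 180), (125, 182), (126, 183), (127, 180), (128, 160), (129, 138), (130, 139), (131, 138), (132, 151), (133, 166), (134, 175), (135, 179), (136, 180), (137, 180), (138, 180), (139, 180)]
heldcol 323 [(202, 174), (203, 153), (204, 134), (205, 126), (206, 125), (207, 123), (208, 123), (209, 122), (210, 123), (211, 121), (212, 113), (213, 107), (214, 108), (215, 102), (216, 98), (217, 98), (218, 98), (219, 96), (220, 94), (221, 97), (222, 100), (223, 100), (224, 98), (225, 98), (226, 98), (227, 100), (228, 99), (229, 97), (230, 104), (231, 121), (232, 128), (233, 130), (234, 131), (235, 131)]
row 143 predL 296.7 R 350.8 L [(291, 130), (292, 133), (293, 134), (294, 134), (295, 134), (296, 134), (297, 133), (298, 140), (299, 154), (300, 166), (301, 176)] R [(345, 180), (346, 181), (347, 181), (348, 181), (349, 181), (350, 180), (351, 180), (352, 182), (353, 182), (354, 182), (355, 182)]
row 135 predL 307.1 R 340.4 L [(302, 131), (303, 128), (304, 124), (305, 123), (306, 121), (307, 121), (308, 127), (309, 137), (310, 147), (311, 155), (312, 161)] R [(335, 172), (336, 171), (337, 169), (338, 166), (339, 161), (340, 158), (341, 159), (342, 164), (343, 177), (344, 182), (345, 183)]
```

```bash
python3 -m pendant '{"dp":[[0.012,0.0002,0],[0.026,0.0002,0.004],[0.0335,0.0002,0.014],[0.0352,0.0002,0.025],[0.0352,0.0002,0.033],[0.0352,0.0002,0.038],[0.0352,0.0002,0.0405],[0.0352,0.0002,0.0405]],"rotation":[[0,0,0],[0,0,0],[0,0,0],[0,0,0],[0,0,0],[0,0,0],[0,0,0],[0,0,0]]}'
python3 -m pendant '{"dp":[[0,0,0.0004],[0,0,0.0008],[0,0,0.0008]],"rotation":[[0,0,0],[0,0,0],[0,0,0]]}'
```

```text
time: 41.2
tool_pos: [625.0, -25.1, 84.8]
tcp_rot: [3.142, -0.0, -3.141]
contact_force: [0.5, -0.1, -1.3]
grip_width: 39.2
finger_force: 30.0
time: 41.58
tool_pos: [624.9, -25.0, 84.2]
tcp_rot: [3.142, 0.0, -3.141]
contact_force: [-0.4, -0.1, -0.9]
grip_width: 39.3
finger_force: 30.0
```

```bash
python3 -m pendant '{"dp":[[0.0004,0,0.0003],[0.0004,0,0.0006],[0.0004,0,0.0006]],"rotation":[[0,0,0],[0,0,0],[0,0,0]]}'

```

```text
time: 41.95
tool_pos: [624.4, -25.0, 83.5]
tcp_rot: [3.141, 0.0, -3.141]
contact_force: [0.5, -0.3, -0.7]
grip_width: 38.8
finger_force: 30.0
```

```bash
python3 -m pendant '{"dp":[[0,0,0.0003],[0,0,0.0005],[0,0,0.0005]],"rotation":[[0,0,0],[0,0,0],[0,0,0]]}'

```

```text
time: 42.32
tool_pos: [624.5, -25.0, 83.3]
tcp_rot: [3.142, 0.0, -3.141]
contact_force: [-0.7, -0.3, 3.4]
grip_width: 39.2
finger_force: 30.0
```

Contact. Now I release, rise, move aside and check with the scene and top cameras.

```bash
python3 -m pendant '{"dp":[[0,0,0],[0,0,0],[0,0,0],[0,0,0],[0,0,-0.008],[0,0,-0.03],[0,0,-0.07],[0,0,-0.09]],"rotation":[[0,0,0],[0,0,0],[0,0,0],[0,0,0],[0,0,0],[0,0,0],[0,0,0],[0,0,0]]}' 0.0918
python3 -m pendant '{"dp":[[0.04,0.04,-0.01],[0.08,0.08,-0.02],[0.12,0.12,-0.03],[0.15,0.15,-0.04],[0.17,0.17,-0.04],[0.18,0.18,-0.04],[0.18,0.18,-0.04],[0.18,0.18,-0.04]],"rotation":[[0,0,0],[0,0,0],[0,0,0],[0,0,0],[0,0,0],[0,0,0],[0,0,0],[0,0,0]]}'
python3 - <<'E'
from h import *
a=grab('scene'); b=grab('top')
def crop(c,z):
    u,v=proj(c,[(624,-25,z)])[0].astype(int); print(u,v); return cv2.resize(c['pixels'][v-32:v+33,u-26:u+27,::-1],(390,480),interpolation=cv2.INTER_CUBIC)
cv2.imwrite('pics/end.png',np.hstack([crop(a,50),crop(b,60)]))
for r,z in ((32,41),(26,78),(20,111)): print(find(b,(624,-25),r,z,(4,3,2)),find(a,(624,-25),r,z,(4,3,2)))
E
```

```text
time: 43.32
tool_pos: [625.3, -25.1, 176.0]
tcp_rot: [-3.141, 0.004, -3.141]
contact_force: [0.0, 0.5, 0.6]
grip_width: 92.0
finger_force: 0.0
time: 44.32
tool_pos: [445.2, 154.3, 213.0]
tcp_rot: [-3.141, 0.0, 3.141]
contact_force: [0.0, 0.8, 0.5]
grip_width: 91.9
finger_force: 0.0
303 221
336 161
(array([623.9, -24.3]), 39, 22) (array([625.4, -26. ]), 39, 25)
(array([623.5, -25.8]), 32, 20) (array([626.6, -23.7]), 28, 21)
(array([624.6, -26.1]), 48, 34) (array([626.1, -24.8]), 27, 21)
```

View pics/end.png

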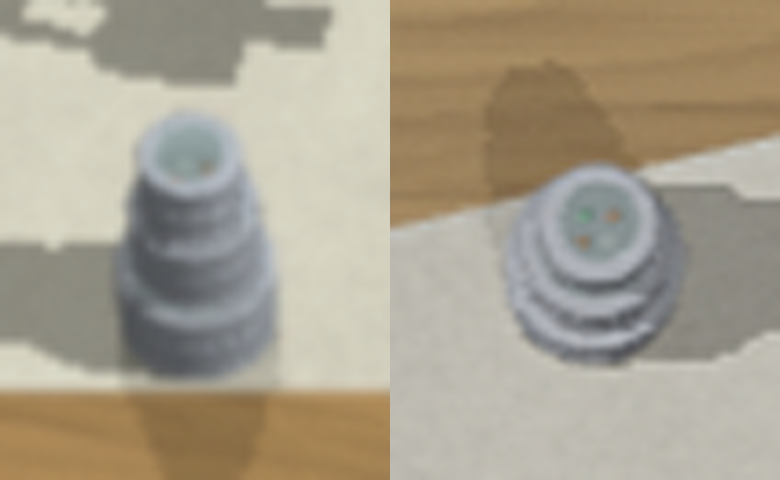

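The stack stands level and centred to about 1 mm, small over medium over large, with the stones visible through the top window at (190,160) and (600,220) in the crops. I hand it in.

```bash
python3 -c "
from plant import workorder; print(workorder.close_job())"
```

```text
the job is handed in; nothing more can be done
None
```

The job is handed in: all three tins are closed with their own lids and stacked small on medium on large, level and centred to roughly 1–2 mm by the fixed cameras, at about 44 s on the robot's clock.

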